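# Clip a panel into the pull-check dock and prove that it holds

### The job

Take the tall panel out of the storage rack by its side edges, stand it on the bench, take it again by its two faces and push it straight down between the dock's posts until it is fully home and both spring catches have snapped in. Then pull it straight up with about 12 N, until the carriage's pointer stands half way between the two long marks of the scale, and keep it there for about half a second without pulling past the upper mark. Lower it, let go with the panel still clipped in and the carriage down, and leave the two short panels in the rack.

Things in the scene. Friction and masses are not known exactly. Their poses are not given: they have to be found in the camera images.
- clip_panel: Tall aluminium panel, 60 mm wide, 84 tall, 0.1 kg, upright in a rack bay. Origin: centre of its underside; z up, y along its width, x through it (half a turn makes no difference). Foot 22 thick, 16 tall, ends tapered at the bottom to 51 wide; above it to 27.5 mm a notch 5 deep in each side edge; from there a plate 10 thick, 60 wide, free to grip. It stands by itself on the bench.
- short_panel_1: One of two short panels in the rack, to be left alone: like the tall one in foot, width and thickness, but only 64 mm tall and without notches. Origin: centre of its underside; y along its width.
- short_panel_2: The other short panel, same as the first, to be left alone.
- rack: Fixed storage rack: wooden base 92 x 108 mm, origin at the centre of its underside. Three bays at y = -32, 0, 32 mm, floor 10 mm up; panels stand there with their width along the rack's x. Wooden dividers (40 mm wide, 4 thick, up to 92 mm above the bench) cover the panels' faces, so a panel can be taken only by its side edges, which stick out 10 mm past the dividers. 7 mm strips stop the feet.
- dock: Fixed pull-check dock: dark steel base 90 x 150 x 12 mm, origin at the centre of its underside. The panel goes in above the origin, its width along the dock's y. Two columns at y = +-54 mm, 67 high; at x = -30, y = 52 a white scale with a short zero mark and long marks 8 and 16 mm above it.
- seat (a point): Centre of the carriage's seat floor, 22 mm above the bench when down, axes as the dock: the home of the panel's underside. Flared lips 27 mm apart, 17 tall, guide the foot. Posts on the carriage, 62 mm apart inside, 84 tall above this point, 14 thick (x), cover the panel's side edges, so here it can be held only by its faces.
- carriage (a joint): Lift of the carriage in m, 0 when down, stop at 0.026. A spring holds it down: it starts to lift at a pull of about 6 N on the clipped panel and rises 1 mm per further 0.5 N, so 12 N lifts it 12 mm, half way between the long marks. A caught panel has 1 to 2 mm of vertical play before the carriage follows.
- catch_left (a joint): How far the spring catch in the post at the dock's +y side, 22 mm above the seat, is pushed out, in m: 0 when in (no panel, or panel caught), about 0.0035 while the foot passes. Pushing the panel in past both catches takes about 6 N; then it cannot be pulled out.
- catch_right (a joint): The same for the catch at the dock's -y side.
- lever_press: Green bench press, fixed, never moved and no part of the job: an obstacle behind and to the left of the rack, about 0.26 m tall, with a lever that reaches out towards the robot and up to about 0.36 m. Origin: on the bench under its ram. Keep arm and gripper clear of it.

How it is judged:
By the outcome, as a careful person would: the job done as asked, in the order asked, and still so for the second after the job is handed in, with the robot touching nothing.
It also fails if it takes over 64 s, if anything falls off the work surface, if the arm or the gripper's body presses on something with over 40 N, if the wrist force passes 120 N, or if a joint passes its speed limit or range.

### The arm

A 7-joint arm with a two-finger parallel gripper is mounted at the origin on a cart in front of the work surface, level with it; the furniture and walls round the work are solid. World frame = base frame: x ahead of the robot, y to its left, z up, the work surface at z = 0. Lengths are in m, angles in rad, forces in N, time in s.
With the tool pointing down it reaches from about 0.4 to 0.85 m from the base axis. Payload 10.4 kg.
Tool frame: the origin (TCP) lies between the finger pads; the fingertips stand 11 mm ahead of it and the grasp point (between the pads) lies 8 mm behind it; z points along the fingers, y is the direction in which the jaws open and shut (so a half turn about z gives the same grasp; the last joint's range is limited). The gripper opens to 87 mm and grips with 3 to 60 N. Pads are 19 mm wide; open, the fingers measure 117 mm over their backs; the gripper's body (75 mm by 190 mm) begins 51 mm behind the grasp point.
Start: joints at [1.172, 0.332, -0.065, 1.46, 0.022, 1.35, -0.088], TCP at [0.229, -0.581, 0.208] pointing down, gripper open.
Joint ranges: [-2.6, 2.6], [-0.5, 2.12], [-1.47, 1.34], [0.16, 2.42], [-1.27, 4.41], [0.06, 2.06], [-2.6, 2.6]. Speed limits (rad/s): [2.22, 2.22, 2.79, 2.79, 3.14, 3.14, 3.14].

### API

Orientations are given as a unit quaternion [x, y, z, w].
In Python, from bench import r, eyes gives the robot as it stands.
- The arm moves only by the shell command python3 -m inch 'ROWS' [FORCE]. ROWS is a JSON object of lists of equal length, an entry for each row: "translation": the shift along the world's x, y, z scaled (see below), a list of three; "rot": the turn, a rotation vector about the world's x, y, z scaled (see below), a list of three; "jaw": the finger opening in mm, from 0 to 87. In form: {"translation": [[tx, ty, tz], ...], "rot": [[ax, ay, az], ...], "jaw": [jaw, ...]}. A call has 1 to 20 rows; each row is the pose to reach, as a shift and turn from the pose measured when the call began; what a row does not reach only later rows make up. The controller multiplies each number of a shift by 100 mm and each number of a turn by 60 degrees. A row lasts 1/10 s, in which the tool goes at most 50 mm and 8.59 degrees, less where a joint would pass 70% of its speed; a pose out of reach is approached as far as the arm can. A call with a number of a shift or a turn outside -1 to 1 is refused whole. A call with a gripper value outside its range is refused whole. The fingers move at their own pace and stop on an object; FORCE is the grip in N (left out, the last holds). Time passes only in rows, so rows that repeat a pose let the fingers close. It gives the time, the measured TCP pose, the force and the opening at its end, in the units of the state.
- r.read_state(): the state, without advancing time (a new reading comes with each control period).
- eyes.camera(name): name is "scene" or "side" or "wrist"; returns the picture (420x560x3 uint8, blue, green, red); there is no depth.
- eyes.calibration(name): a dict with "fx", "fy", "cx", "cy" (pixels), "distortion" ([k1, k2, p1, p2, k3] as OpenCV has them; the pictures are not rectified), "R" (3x3) and "t" (3): a world point X has camera coordinates R X + t; the wrist camera has in their place "hand_eye" (4x4, takes a point from camera to tool coordinates, whose origin is the TCP and whose axes are the flange's). Camera axes: x right, y down, z forward; pixel columns grow to the right and rows downward; lengths in m; the calibration is good to about 2 mm. A picture is of the moment at which its call begins: read the wrist's pose just before it. calibration takes no time and is no camera call.
- r.close_job(): hands the job in, once; it reports no verdict.
The state is a dict: "time": time; "joint_positions": joint angles; "joint_vel": joint speeds; "joint_torque": joint torques, N m; "ee_pos": TCP position; "eef_rot": TCP orientation; "ft_force": force on the tool from outside, world axes, zero at the start; "torque": the same for the moment, N m; "width": finger opening in m.
Only numpy, scipy, OpenCV 4.12 (cv2) and the standard library are available. Lean on these libraries where they do the work, as an engineer would, in place of code of your own. Each camera call takes 0.05 s, during which the arm holds its last target. There are 200 camera calls.

## Working session

There is one attempt and no reset: what is moved stays moved. The work goes in short steps, Python scripts to look and compute and a shell command to move; the robot and the scene stay as the last step left them, time stands still between calls to the robot, and variables do not carry over. Pictures are saved under pics/ and viewed, about 8 in all and at most 12, crops included, and the job is handed in when it is done.

```bash
ls; mkdir -p pics; cat > h.py <<'E'
import numpy as np, cv2
from bench import r, eyes
from scipy.spatial.transform import Rotation as Ro
def snap(name,fn,crop=None,scale=1):
    st=r.read_state(); im=np.array(eyes.camera(name)); cv2.imwrite('pics/raw_'+fn,im)
    if crop: im=im[crop[1]:crop[3],crop[0]:crop[2]]
    if scale!=1: im=cv2.resize(im,None,fx=scale,fy=scale,interpolation=cv2.INTER_CUBIC)
    cv2.imwrite('pics/'+fn,im); return st
def cam(name,st=None):
    c=eyes.calibration(name); K=np.array([[c['fx'],0,c['cx']],[0,c['fy'],c['cy']],[0,0,1.]]); d=np.array(c['distortion'],float)
    if 'hand_eye' in c and c.get('hand_eye') is not None:
        T=np.eye(4); T[:3,:3]=Ro.from_quat(st['eef_rot']).as_matrix(); T[:3,3]=st['ee_pos']
        M=np.linalg.inv(T@np.array(c['hand_eye'])); R,t=M[:3,:3],M[:3,3]
    else: R,t=np.array(c['R']),np.array(c['t'])
    return K,d,R,t
def ray(C,uv):
    K,d,R,t=C; p=cv2.undistortPoints(np.array([[uv]],float),K,d)[0,0]
    return -R.T@t, R.T@np.array([p[0],p[1],1.])
def atz(C,uv,z):
    o,v=ray(C,uv); return o+v*(z-o[2])/v[2]
def proj(C,X):
    K,d,R,t=C; return cv2.projectPoints(np.array(X,float).reshape(-1,1,3),cv2.Rodrigues(R)[0],t,K,d)[0][:,0]
E
python3 - <<'E'
from h import *
for n in('scene','side'):
    st=snap(n,n+'0.png',scale=1.4)
    C=cam(n); print(n,-C[2].T@C[3],C[2][2],C[0][0,0])
s=r.read_state();print({k:np.round(v,3) for k,v in s.items()}); print(eyes.calibration('wrist'))
E
```

```text
pics
scene [0.05569233 0.39558541 0.6306249 ] [ 0.5640713  -0.48437755 -0.66873161] 404.17182148128904
side [0.01175526 0.86424311 0.8169715 ] [ 0.41219284 -0.68621251 -0.59934085] 520.3151041225409
{'time': np.float64(0.1), 'joint_positions': array([ 1.172,  0.333, -0.065,  1.461,  0.022,  1.35 , -0.088]), 'joint_vel': array([ 0.002, -0.002, -0.001, -0.002,  0.001,  0.001,  0.   ]), 'joint_torque': array([ 3.0000e-03, -6.2455e+01,  2.5000e-02, -3.9072e+01, -6.1000e-02,
        3.7000e-02,  0.0000e+00]), 'ee_pos': array([ 0.229, -0.581,  0.207]), 'eef_rot': array([ 0.982,  0.187, -0.   , -0.001]), 'ft_force': array([ 0.093, -0.336,  0.086]), 'torque': array([-0.008,  0.01 ,  0.012]), 'width': np.float64(0.087)}
{'fx': 322.9921452578132, 'fy': 322.9921452578132, 'cx': 282.1977370295812, 'cy': 211.98561821757357, 'distortion': array([-0.04906016,  0.        ,  0.        ,  0.        ,  0.        ]), 'hand_eye': array([[ 3.95518006e-04, -9.57436419e-01, -2.88643981e-01,
         8.00144702e-02],
       [ 9.99999161e-01,  7.34693834e-04, -1.06672919e-03,
        -4.49960655e-04],
       [ 1.23339033e-03, -2.88643317e-01,  9.57435906e-01,
        -1.77306959e-01],
       [ 0.00000000e+00,  0.00000000e+00,  0.00000000e+00,
         1.00000000e+00]])}
```

View pics/scene0.png

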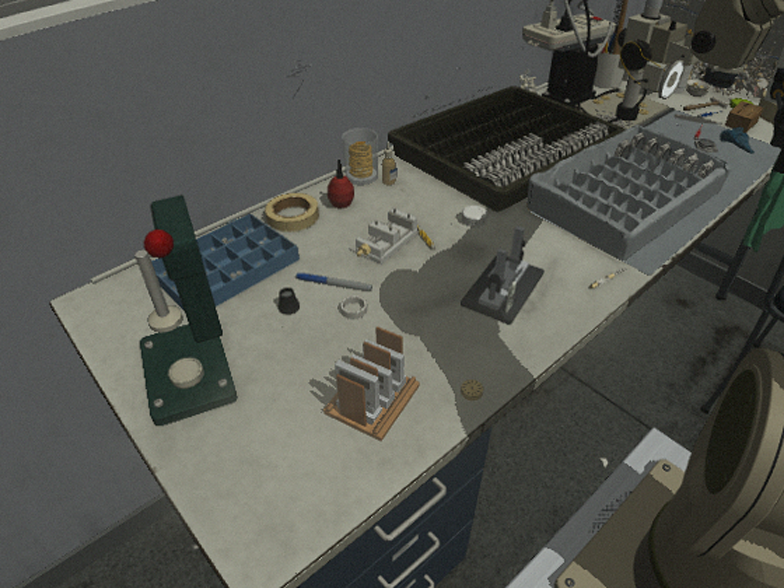

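View pics/side0.png

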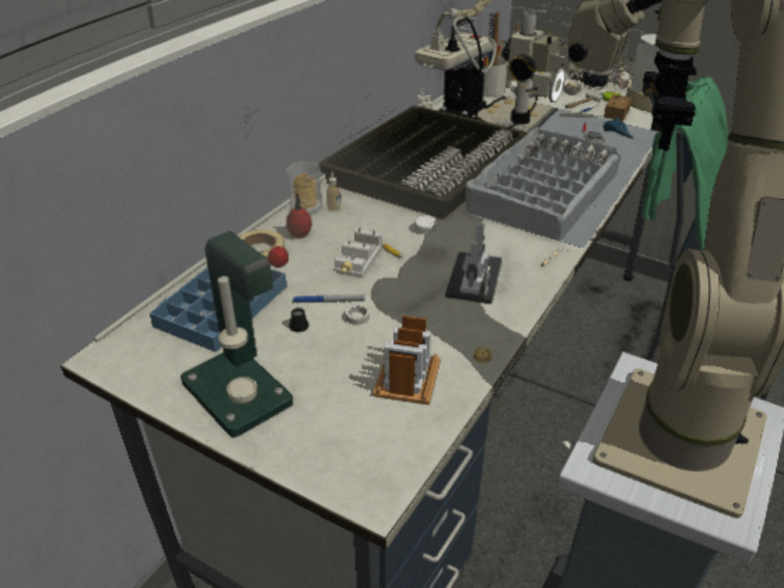

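The scene view shows the rack around (374,400) and the dock around (503,290), with the press at (185,370). The side view agrees. Next I'll enlarge the rack and dock.

```bash
python3 - <<'E'
import cv2,numpy as np
a=cv2.imread('pics/raw_scene0.png');b=cv2.imread('pics/raw_side0.png')
f=lambda im,x,y:cv2.resize(im[y:y+75,x:x+100],None,fx=4,fy=4,interpolation=cv2.INTER_CUBIC)
cv2.imwrite('pics/mos.png',np.vstack([np.hstack([f(a,220,235),f(a,310,157)]),np.hstack([f(b,250,218),f(b,300,150)])]))
E
```

```text
(no output)
```

View pics/mos.png

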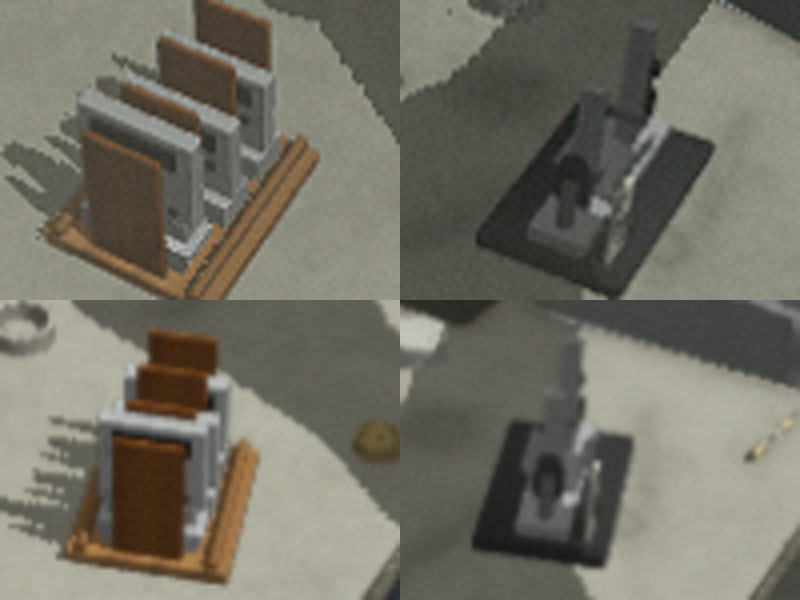

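The top row is the scene view and the bottom row is the side view. The rack base corners and dock base corners are readable, and the panel in the front-left bay (top edge (80,95)-(200,150)) may be the tall one. Next I'll fit the poses.

```bash
cat > fit.py <<'E'
from h import *
from scipy.optimize import least_squares
def fit(obs,x0):
    # obs: (C, uv, local xyz)
    def w(p,l): c,s=np.cos(p[2]),np.sin(p[2]); return [p[0]+c*l[0]-s*l[1],p[1]+s*l[0]+c*l[1],l[2]]
    f=lambda p: np.concatenate([proj(C,w(p,l))[0]-uv for C,uv,l in obs])
    q=least_squares(f,x0,loss='soft_l1'); return q.x,f(q.x).reshape(-1,2),w
E
python3 - <<'E'
from fit import *
S,D=cam('scene'),cam('side')
m=lambda ox,oy:(lambda u,v:(ox+u/4-.4,oy+v/4-.4))
a,b,c,d=m(220,235),m(310,157),m(250,218),m(300,150)
X,Y=.046,.054
# x away from robot assumed, y left; image: robot at right => -x is right
rk=[(S,a(45,235),(X,Y,.01)),(S,a(187,297),(-X,Y,.006)),(S,a(318,152),(-X,-Y,.008)),
    (D,c(70,255),(X,Y,.005)),(D,c(227,282),(-X,Y,.002)),(D,c(258,150),(-X,-Y,.01))]
p,e,w=fit(rk,[.5,.2,0]); print('rack',p,np.round(e,1).tolist())
for h in(.094,.074):
  for y in(.032,0,-.032):
    q=[proj(S,w(p,(sx*.03,y,h)))[0] for sx in(1,-1)]; print(h,y,[np.round((np.array(z)-[220,235]+.4)*4) for z in q])
X,Y=.045,.075
dk=[(S,b(78,237),(X,Y,.012)),(S,b(218,285),(-X,Y,.012)),(S,b(314,147),(-X,-Y,.012)),
 (D,d(75,243),(X,Y,.012)),(D,d(203,260),(-X,Y,.008)),(D,d(232,137),(-X,-Y,.012)),(D,d(108,124),(X,-Y,.012))]
p,e,w=fit(dk,[.5,0,0]); print('dock',p,np.round(e,1).tolist())
print('postL top',(proj(S,w(p,(0,.038,.106)))-[310,157])*4,'R',(proj(S,w(p,(0,-.038,.106)))-[310,157])*4,'scale',(proj(S,w(p,(-.03,.052,.06)))-[310,157])*4)
# press
for uv in[(185/1.4,372/1.4)]: print('press',atz(S,uv,.02), 'side',atz(D,(241/1.4,390/1.4),.02))
E
```

```text
rack [0.44159658 0.09239196 0.33385807] [[-0.4, -0.8], [6.2, 4.9], [0.6, 0.1], [-1.5, 0.2], [-0.2, 0.2], [-0.4, -0.9]]
0.094 0.032 [array([84., 95.]), array([201., 146.])]
0.094 0 [array([122.,  49.]), array([237.,  97.])]
0.094 -0.032 [array([159.,   5.]), array([272.,  50.])]
0.074 0.032 [array([ 87., 125.]), array([202., 176.])]
0.074 0 [array([125.,  79.]), array([238., 127.])]
0.074 -0.032 [array([160.,  35.]), array([272.,  80.])]
dock [ 0.46894253 -0.21878809  0.29811676] [[-1.1, -0.0], [0.9, 2.1], [0.3, -0.6], [-1.3, -0.8], [0.6, 1.0], [0.1, -0.3], [-0.2, -1.1]]
postL top [[191.05964504  93.88638245]] R [[243.47590524  23.46896194]] scale [[222.19257663 192.72195409]]
press [0.64548251 0.27168337 0.02      ] side [0.64215398 0.27085088 0.02      ]
```

The y=+32 bay holds the tall panel: its predicted top at 94 mm matches, and the other two match 74 mm. I'll check the press lever position and set out.

```bash
python3 - <<'E'
from h import *
S,D=cam('scene'),cam('side')
def tri(u,v):
    (o1,d1),(o2,d2)=ray(S,np.array(u)/1.4),ray(D,np.array(v)/1.4)
    A=np.stack([d1,-d2],1); k=np.linalg.lstsq(A,o2-o1,rcond=None)[0]; a,b=o1+k[0]*d1,o2+k[1]*d2; return (a+b)/2,np.linalg.norm(a-b)
print('ball',tri((158,243),(278,257)),'ram bottom',tri((165,318),(233,341)),'ram top',tri((145,255),(224,280)))
print('gear',atz(S,(472/1.4,388/1.4),.005),'nut',atz(S,(353/1.4,307/1.4),.01))
E
python3 -m inch '{"translation":[[0.2,0.4,0.5],[0.4,0.7,0.7],[0.55,1,0.7],[0.55,1,0.7]],"rot":[[0,0,0.1],[0,0,0.21],[0,0,0.21],[0,0,0.21]],"jaw":[87,87,87,87]}'
python3 -m inch '{"translation":[[0.2,0.4,0],[0.45,0.8,0],[0.6,1,0]],"rot":[[0,0,0.1],[0,0,0.21],[0,0,0.21]],"jaw":[87,87,87]}'
python3 -m inch '{"translation":[[0.25,0.4,0],[0.5,0.8,0],[0.6,1,0]],"rot":[[0,0,0.1],[0,0,0.21],[0,0,0.21]],"jaw":[87,87,87]}'
python3 -m inch '{"translation":[[0.2,0.4,0],[0.4,0.8,0],[0.4,1,0]],"rot":[[0,0,0.1],[0,0,0.21],[0,0,0.21]],"jaw":[87,87,87]}'
```

```text
ball (array([0.52699459, 0.2775645 , 0.31509793]), np.float64(0.002019501208430823)) ram bottom (array([0.64002756, 0.27241689, 0.12756619]), np.float64(0.00674696109284166)) ram top (array([0.64091518, 0.2679637 , 0.23222306]), np.float64(0.00016859436344012022))
gear [ 0.35973377 -0.02229887  0.005     ] nut [ 5.98481446e-01 -5.14151109e-04  1.00000000e-02]
time: 0.5
ee_pos: [0.2886, -0.477, 0.2791]
eef_rot: [0.955, 0.297, 0.001, 0.0]
ft_force: [-0.3, -0.7, -0.0]
width: 0.087
time: 0.8
ee_pos: [0.3504, -0.3737, 0.279]
eef_rot: [0.915, 0.403, 0.001, -0.0]
ft_force: [0.5, -0.1, -0.0]
width: 0.0869
time: 1.1
ee_pos: [0.4124, -0.2698, 0.2787]
eef_rot: [0.863, 0.505, 0.002, -0.001]
ft_force: [0.4, -0.4, -0.3]
width: 0.0867
time: 1.4
ee_pos: [0.454, -0.1658, 0.2783]
eef_rot: [0.8, 0.6, 0.002, -0.001]
ft_force: [-0.5, 0.2, 0.4]
width: 0.0869
```

Ball at (0.527,0.278,0.315), about 9 cm clear of the gripper at the rack. I'll continue to above the rack and take a wrist picture.

```bash

python3 -m inch '{"translation":[[0,0.4,0],[-0.1,0.8,0],[-0.1,1,0]],"rot":[[0,0,0.1],[0,0,0.2],[0,0,0.2]],"jaw":[87,87,87]}'
python3 -m inch '{"translation":[[0,0.4,-0.1],[-0.1,0.8,-0.3],[-0.1,1,-0.3]],"rot":[[0,0,0.1],[0,0,0.2],[0,0,0.2]],"jaw":[87,87,87]}'
python3 -m inch '{"translation":[[0,0.4,-0.2],[0,0.8,-0.4],[0,0.8,-0.4],[0,0.8,-0.4]],"rot":[[0,0,0.1],[0,0,0.19],[0,0,0.19],[0,0,0.19]],"jaw":[87,87,87,87]}'
python3 - <<'E'
from h import *
st=snap('wrist','w1.png',scale=1.4); C=cam('wrist',st)
print(st['ee_pos'],Ro.from_quat(st['eef_rot']).as_matrix())
p=np.array([.4416,.0924,.3339]);c,s=np.cos(p[2]),np.sin(p[2])
for l in[(.03,.032,.094),(-.03,.032,.094),(.02,.016,.092),(-.02,.016,.092),(.02,.048,.092)]:
    print(l,proj(C,[p[0]+c*l[0]-s*l[1],p[1]+s*l[0]+c*l[1],l[2]])*1.4)
E
```

```text
time: 1.7
ee_pos: [0.4432, -0.0626, 0.278]
eef_rot: [0.73, 0.683, 0.002, -0.002]
ft_force: [0.8, -1.4, -0.3]
width: 0.087
time: 2.0
ee_pos: [0.4311, 0.0402, 0.2458]
eef_rot: [0.652, 0.758, 0.0, -0.003]
ft_force: [-0.5, -1.3, 0.2]
width: 0.087
time: 2.4
ee_pos: [0.4306, 0.1204, 0.2053]
eef_rot: [0.573, 0.819, -0.0, -0.004]
ft_force: [0.7, -0.8, -0.0]
width: 0.0871
[0.43064883 0.12035463 0.20526503] [[-0.34225536  0.93958104 -0.00698196]
 [ 0.93958856  0.34228573  0.00371834]
 [ 0.00588351 -0.00528755 -0.99996871]]
(0.03, 0.032, 0.094) [[442.24291089 285.87631948]]
(-0.03, 0.032, 0.094) [[351.56738215 284.3725061 ]]
(0.02, 0.016, 0.092) [[426.103533   307.73633133]]
(-0.02, 0.016, 0.092) [[366.90959892 306.75512269]]
(0.02, 0.048, 0.092) [[427.81294212 261.26779789]]
```

View pics/w1.png

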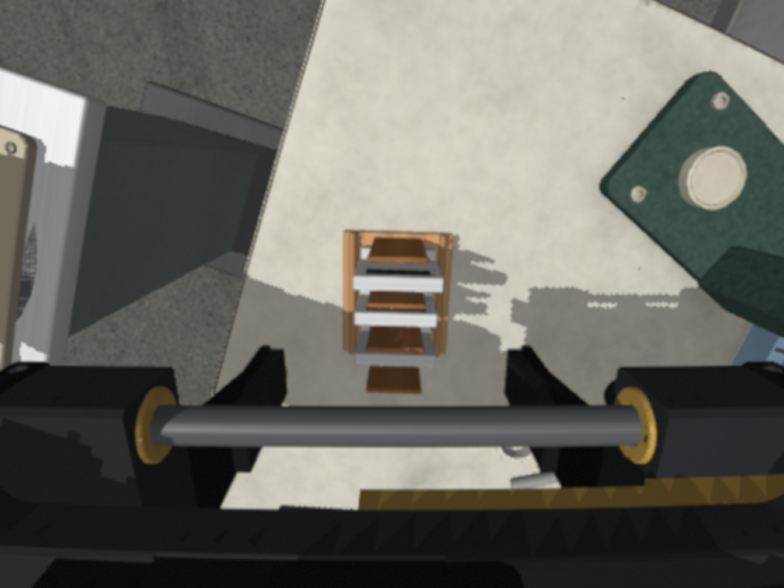

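The wrist view shows the tall panel's top from (354,284) to (442,284), within 1 mm of the prediction. The two lower tops at (396,315) and (396,358) are the short panels. I'll descend and grip the side edges.

```bash

python3 -m inch '{"translation":[[0.005,0.02,-0.3],[0.005,0.02,-0.6],[0.005,0.02,-0.75],[0.005,0.02,-0.75]],"rot":[[-0.0035,-0.0067,-0.015],[-0.0035,-0.0067,-0.015],[-0.0035,-0.0067,-0.015],[-0.0035,-0.0067,-0.015]],"jaw":[87,87,87,87]}'
python3 -m inch '{"translation":[[0,0,-0.25],[0,0,-0.5],[0,0,-0.63],[0,0,-0.63],[0,0,-0.63]],"rot":[[0,0,0],[0,0,0],[0,0,0],[0,0,0],[0,0,0]],"jaw":[87,87,87,87,87]}'
```

```text
time: 2.85
ee_pos: [0.4309, 0.1196, 0.1292]
eef_rot: [0.582, 0.813, -0.001, -0.001]
ft_force: [0.5, 0.1, 0.2]
width: 0.0869
time: 3.35
ee_pos: [0.4316, 0.1196, 0.0673]
eef_rot: [0.582, 0.813, -0.0, -0.0]
ft_force: [0.8, 0.2, -0.1]
width: 0.0869
```

```bash

python3 -m inch '{"translation":[[0,0.03,0],[0,0.035,0],[0,0.035,0],[0,0.035,0],[0,0.035,0],[0,0.035,0],[0,0.035,0],[0,0.035,0]],"rot":[[0,0,0],[0,0,0],[0,0,0],[0,0,0],[0,0,0],[0,0,0],[0,0,0],[0,0,0]],"jaw":[87,87,50,50,50,50,50,50]}' 30
python3 -m inch '{"translation":[[0,0,0],[0,0,0],[0,0,0.1],[0,0,0.25],[0,0,0.4]],"rot":[[0,0,0],[0,0,0],[0,0,0],[0,0,0],[0,0,0]],"jaw":[50,50,50,50,50]}'
```

```text
time: 4.15
ee_pos: [0.4316, 0.123, 0.0674]
eef_rot: [0.582, 0.813, -0.0, -0.0]
ft_force: [-0.3, 0.6, 0.3]
width: 0.0597
time: 4.65
ee_pos: [0.4314, 0.1232, 0.1083]
eef_rot: [0.582, 0.813, -0.001, -0.001]
ft_force: [0.3, 0.0, -1.9]
width: 0.0592
```

```bash

python3 -m inch '{"translation":[[0,0,0.3],[0,0,0.6],[0,0,0.9],[0,0,0.98],[0,0,0.98]],"rot":[[0,0,0],[0,0,0],[0,0,0],[0,0,0],[0,0,0]],"jaw":[50,50,50,50,50]}'
python3 -c "
from h import *
print(np.round(r.read_state()['joint_positions'],2))"
```

```text
time: 5.15
ee_pos: [0.432, 0.1233, 0.2073]
eef_rot: [0.582, 0.813, 0.0, 0.0]
ft_force: [0.2, 0.7, -1.9]
width: 0.0594
[ 0.48 -0.03 -0.83  1.86 -0.02  1.29 -0.02]
```

```bash

python3 -m inch '{"translation":[[0,-0.3,0],[0.02,-0.6,0],[0.04,-0.9,0],[0.04,-0.9,0],[0.04,-0.9,0],[0.04,-0.9,0],[0.04,-0.9,0]],"rot":[[0,0,-0.13],[0,0,-0.26],[0,0,-0.4],[0,0,-0.54],[0,0,-0.67],[0,0,-0.76],[0,0,-0.76]],"jaw":[50,50,50,50,50,50,50]}'
python3 -m inch '{"translation":[[0,-0.3,0],[0.02,-0.6,0],[0.04,-0.88,0],[0.04,-0.88,-0.2],[0.04,-0.88,-0.4],[0.04,-0.88,-0.6],[0.04,-0.88,-0.8],[0.04,-0.88,-0.8]],"rot":[[0,0,-0.13],[0,0,-0.26],[0,0,-0.4],[0,0,-0.54],[0,0,-0.67],[0,0,-0.768],[0,0,-0.768],[0,0,-0.768]],"jaw":[50,50,50,50,50,50,50,50]}'
```

```text
time: 5.85
ee_pos: [0.4352, 0.0332, 0.2059]
eef_rot: [0.852, 0.523, -0.001, -0.0]
ft_force: [-0.6, -1.2, -1.4]
width: 0.0596
time: 6.65
ee_pos: [0.4369, -0.0544, 0.123]
eef_rot: [0.989, 0.15, -0.003, -0.002]
ft_force: [1.0, -0.1, -1.9]
width: 0.0595
```

```bash

python3 -m inch '{"translation":[[0,0,-0.25],[0,0,-0.45],[0,0,-0.58],[0,0,-0.62],[0,0,-0.64],[0,0,-0.65],[0,0,-0.655],[0,0,-0.655]],"rot":[[-0.003,-0.006,0],[-0.003,-0.006,0],[-0.003,-0.006,0],[-0.003,-0.006,0],[-0.003,-0.006,0],[-0.003,-0.006,0],[-0.003,-0.006,0],[-0.003,-0.006,0]],"jaw":[50,50,50,50,50,50,50,50]}'
```

```text
time: 7.45
ee_pos: [0.4372, -0.0545, 0.0579]
eef_rot: [0.989, 0.15, 0.0, 0.0]
ft_force: [-0.7, 0.1, -1.4]
width: 0.0591
```

```bash

python3 -m inch '{"translation":[[0,0,-0.005],[0,0,-0.01],[0,0,-0.01]],"rot":[[0,0,0],[0,0,0],[0,0,0]],"jaw":[50,50,50]}'
```

```text
time: 7.75
ee_pos: [0.4376, -0.0545, 0.0573]
eef_rot: [0.989, 0.15, 0.0, 0.001]
ft_force: [-0.6, -0.4, 1.8]
width: 0.0596
```

Contact at the expected height. I'll open, rise clear, turn +90° so the jaws face the panel's faces, and look.

```bash

python3 -m inch '{"translation":[[0,0,0],[0,0,0],[0,0,0],[0,0,0],[0,0,0.2],[0,0,0.5],[0,0,0.8],[0,0,0.8]],"rot":[[0,0,0],[0,0,0],[0,0,0],[0,0,0],[0,0,0],[0,0,0],[0,0,0],[0,0,0]],"jaw":[87,87,87,87,87,87,87,87]}' 50
python3 -m inch '{"translation":[[0,0,0],[0,0,0],[0,0,0],[0,0,0],[0,0,0],[0,0,0]],"rot":[[0,0,0.15],[0,0,0.3],[0,0,0.45],[0,0,0.6],[0,0,0.75],[0,0,0.75]],"jaw":[87,87,87,87,87,87]}'
python3 -m inch '{"translation":[[0,0,0],[0,0,0],[0,0,0],[0,0,0],[0,0,0],[0,0,0],[0,0,0]],"rot":[[0,0,0.15],[0,0,0.3],[0,0,0.45],[0,0,0.6],[0,0,0.75],[0,0,0.75],[0,0,0.75]],"jaw":[87,87,87,87,87,87,87]}'
python3 - <<'E'
from h import *
st=snap('wrist','w2.png',scale=1.4); C=cam('wrist',st)
snap('scene','s2.png')
R=Ro.from_quat(st['eef_rot']).as_matrix(); print(st['ee_pos'],R,st['joint_positions'].round(2) if hasattr(st['joint_positions'],'round') else 0)
a=np.radians(107.1);o=np.array([.4374,-.0545])
for s in(1,-1):
  for t in(1,-1):
    xy=o+s*.03*np.array([np.cos(a),np.sin(a)])+t*.005*np.array([np.sin(a),-np.cos(a)]); print(s,t,proj(C,[*xy,.084])*1.4)
E
```

```text
time: 8.55
ee_pos: [0.4398, -0.0546, 0.1407]
eef_rot: [0.989, 0.15, 0.003, 0.002]
ft_force: [0.9, -0.2, 0.8]
width: 0.0869
time: 9.15
ee_pos: [0.4395, -0.0547, 0.1402]
eef_rot: [0.855, 0.519, 0.003, 0.0]
ft_force: [-0.3, 0.1, 0.3]
width: 0.0873
time: 9.85
ee_pos: [0.4392, -0.0547, 0.1396]
eef_rot: [0.591, 0.807, 0.003, -0.001]
ft_force: [0.5, 0.1, -0.2]
width: 0.0869
[ 0.43921953 -0.05465461  0.13961718] [[-0.30190682  0.95333659  0.00127228]
 [ 0.95332164  0.30189387  0.00615922]
 [ 0.00548772  0.0030724  -0.99998022]] [ 0.72  0.02 -0.69  1.98  0.01  1.15  0.33]
1 1 [[400.51636499 259.65113031]]
1 -1 [[381.48446382 259.50483819]]
-1 1 [[399.23225141 364.29834258]]
-1 -1 [[381.48183879 364.18168367]]
```

View pics/w2.png

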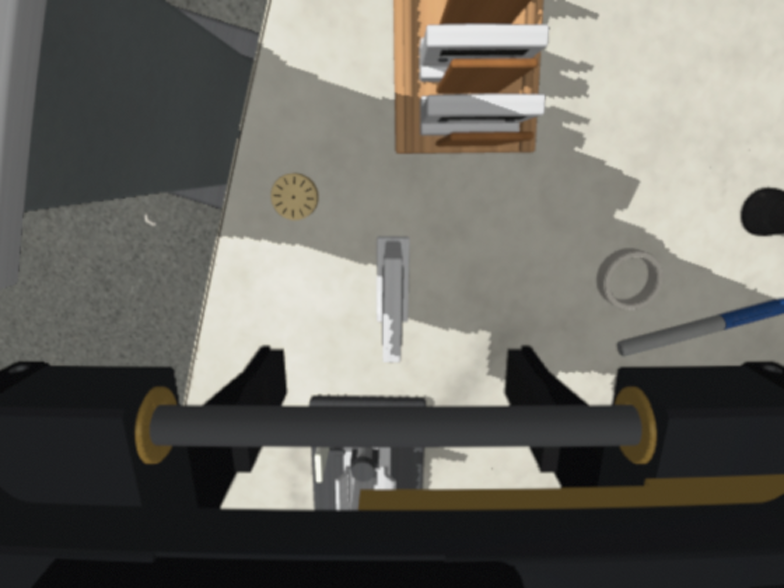

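The panel stands upright, with its top from (393,258) to (392,361), as predicted within 1 mm. Before gripping I'll take one close look at the dock.

```bash

python3 -m inch '{"translation":[[0,-0.2,0.3],[0.05,-0.5,0.6],[0.1,-0.8,0.6],[0.1,-0.95,0.6],[0.1,-0.95,0.6],[0.1,-0.95,0.6]],"rot":[[-0.006,0.0012,0],[-0.006,0.0012,0],[-0.006,0.0012,0],[-0.006,0.0012,0],[-0.006,0.0012,0],[-0.006,0.0012,0]],"jaw":[87,87,87,87,87,87]}'
python3 - <<'E'
from h import *
import json
st=snap('wrist','w3.png',crop=(180,160,380,310),scale=4)
json.dump({k:np.array(st[k]).tolist() for k in('ee_pos','eef_rot')},open('w3.json','w'))
C=cam('wrist',st)
p=np.array([.4689,-.2188,.2981]);c,s=np.cos(p[2]),np.sin(p[2])
for l in[(-.045,.075,.012),(.045,.075,.012),(-.045,-.075,.012),(.045,-.075,.012),(-.007,.031,.106),(.007,.031,.106),(-.007,-.031,.106),(.007,-.031,.106)]:
    print(l,(proj(C,[p[0]+c*l[0]-s*l[1],p[1]+s*l[0]+c*l[1],l[2]])-[180,160]+.4)*4)
E
```

```text
time: 10.55
ee_pos: [0.4489, -0.1484, 0.1991]
eef_rot: [0.592, 0.806, 0.0, -0.001]
ft_force: [0.1, -0.2, -0.1]
width: 0.0871
(-0.045, 0.075, 0.012) [[247.11463934 104.89715581]]
(0.045, 0.075, 0.012) [[559.77193288 107.00631114]]
(-0.045, -0.075, 0.012) [[261.33727247 562.08722703]]
(0.045, -0.075, 0.012) [[540.6483298  563.86085352]]
(-0.007, 0.031, 0.106) [[369.4618966  381.77006479]]
(0.007, 0.031, 0.106) [[430.91340366 382.17115752]]
(-0.007, -0.031, 0.106) [[370.1975505  616.16615493]]
(0.007, -0.031, 0.106) [[427.91246167 616.53223745]]
```

View pics/w3.png

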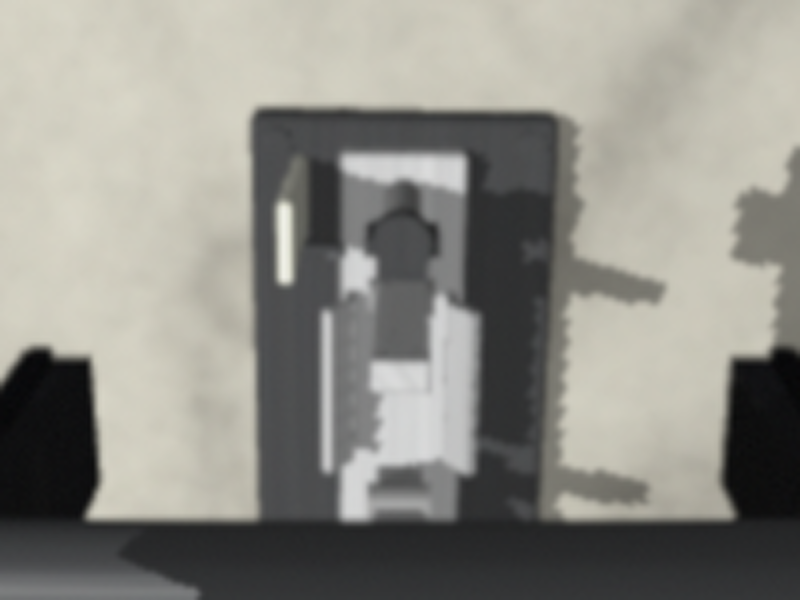

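The dock base corners are at (255,112) and (555,114), and the +y post's top spans (370-430, 362-392). The x position agrees, while the y position is about 3 mm further toward -y than first estimated. That puts the TCP target for the dock at about (0.470,-0.222). I'll grip the panel by its faces.

```bash

python3 -m inch '{"translation":[[0,0.3,0],[-0.05,0.6,0],[-0.115,0.94,-0.2],[-0.115,0.94,-0.6],[-0.115,0.94,-0.6],[-0.115,0.94,-0.6]],"rot":[[0,0,0],[0,0,0],[0,0,0],[0,0,0],[0,0,0],[0,0,0]],"jaw":[87,87,87,87,87,87]}' 50
python3 -m inch '{"translation":[[0,0,-0.3],[0,0,-0.6],[0,0,-0.83],[0,0,-0.87],[0,0,-0.87],[0,0,-0.87]],"rot":[[0,0,0],[0,0,0],[0,0,0],[0,0,0],[0,0,0],[0,0,0]],"jaw":[87,87,87,87,87,87]}'
```

```text
time: 11.2
ee_pos: [0.4372, -0.0536, 0.1396]
eef_rot: [0.591, 0.807, -0.0, -0.001]
ft_force: [0.0, -0.8, 0.2]
width: 0.0868
time: 11.8
ee_pos: [0.4385, -0.0539, 0.0544]
eef_rot: [0.591, 0.807, 0.0, -0.0]
ft_force: [0.2, -0.7, 0.6]
width: 0.0871
```

```bash

python3 -m inch '{"translation":[[-0.01,-0.006,-0.02],[-0.01,-0.006,-0.02],[-0.01,-0.006,-0.02],[-0.01,-0.006,-0.02],[-0.01,-0.006,-0.02],[-0.01,-0.006,-0.02],[-0.01,-0.006,-0.02],[-0.01,-0.006,-0.02],[-0.01,-0.006,-0.02],[-0.01,-0.006,-0.02],[-0.01,-0.006,-0.02],[-0.01,-0.006,-0.02]],"rot":[[0,0,-0.005],[0,0,-0.005],[0,0,-0.005],[0,0,-0.005],[0,0,-0.005],[0,0,-0.005],[0,0,-0.005],[0,0,-0.005],[0,0,-0.005],[0,0,-0.005],[0,0,-0.005],[0,0,-0.005]],"jaw":[87,87,5,5,5,5,5,5,5,5,5,5]}' 55
```

```text
time: 13.0
ee_pos: [0.4375, -0.0545, 0.0524]
eef_rot: [0.593, 0.805, 0.0, -0.0]
ft_force: [-0.2, -0.4, -0.4]
width: 0.0153
```

```bash

python3 -m inch '{"translation":[[0,0,0],[0,0,0],[0,0,0],[0,0,0],[0,0,0.1],[0,0,0.3],[0,0,0.3]],"rot":[[0,0,0],[0,0,0],[0,0,0],[0,0,0],[0,0,0],[0,0,0],[0,0,0]],"jaw":[5,5,5,5,5,5,5]}' 55
```

```text
time: 13.7
ee_pos: [0.439, -0.0546, 0.0848]
eef_rot: [0.593, 0.805, 0.001, 0.002]
ft_force: [0.9, -0.4, -1.4]
width: 0.0097
```

```bash

python3 -m inch '{"translation":[[0,0,0.4],[0,0,0.8],[0,-0.1,1],[0.1,-0.4,1],[0.15,-0.8,1],[0.15,-0.8,1]],"rot":[[0,0,0],[0,0,0],[0,0,0],[0,0,0],[0,0,0],[0,0,0]],"jaw":[5,5,5,5,5,5]}' 55
python3 -m inch '{"translation":[[0.05,-0.3,0],[0.1,-0.6,0],[0.15,-0.85,0],[0.15,-0.87,0],[0.15,-0.87,0],[0.15,-0.87,0]],"rot":[[0,0,0],[0,0,0],[0,0,0],[0,0,0],[0,0,0],[0,0,0]],"jaw":[5,5,5,5,5,5]}'
python3 -c "
from h import *
s=r.read_state();print(np.array(s['ee_pos']),Ro.from_quat(s['eef_rot']).as_matrix(),s['width'])"
```

```text
time: 14.3
ee_pos: [0.4535, -0.1398, 0.1844]
eef_rot: [0.596, 0.803, 0.0, 0.002]
ft_force: [-1.2, 0.5, -0.6]
width: 0.0096
time: 14.9
ee_pos: [0.4685, -0.2255, 0.1843]
eef_rot: [0.595, 0.803, 0.001, 0.001]
ft_force: [1.0, 0.2, -1.2]
width: 0.0096
[ 0.46847159 -0.22554752  0.18425383] [[-2.91187021e-01  9.56661997e-01  2.81813266e-03]
 [ 9.56664971e-01  2.91190021e-01 -7.11115192e-04]
 [-1.50090899e-03  2.48894128e-03 -9.99995776e-01]] 0.00963934591391973
```

```bash

python3 -m inch '{"translation":[[0.015,0.035,0],[0.015,0.035,-0.1],[0.015,0.035,-0.2],[0.015,0.035,-0.2]],"rot":[[0,0,0],[0,0,0],[0,0,0],[0,0,0]],"jaw":[5,5,5,5]}'
python3 - <<'E'
from h import *
snap('scene','s4.png');snap('side','d4.png')
f=lambda im,x,y:cv2.resize(im[y:y+100,x:x+67],None,fx=6,fy=6,interpolation=cv2.INTER_CUBIC)
cv2.imwrite('pics/m4.png',np.hstack([f(cv2.imread('pics/s4.png'),330,125),f(cv2.imread('pics/d4.png'),305,110)]))
E
```

```text
time: 15.3
ee_pos: [0.4689, -0.2214, 0.1623]
eef_rot: [0.595, 0.804, 0.0, -0.0]
ft_force: [-0.4, 1.1, -1.0]
width: 0.0094
```

View pics/m4.png

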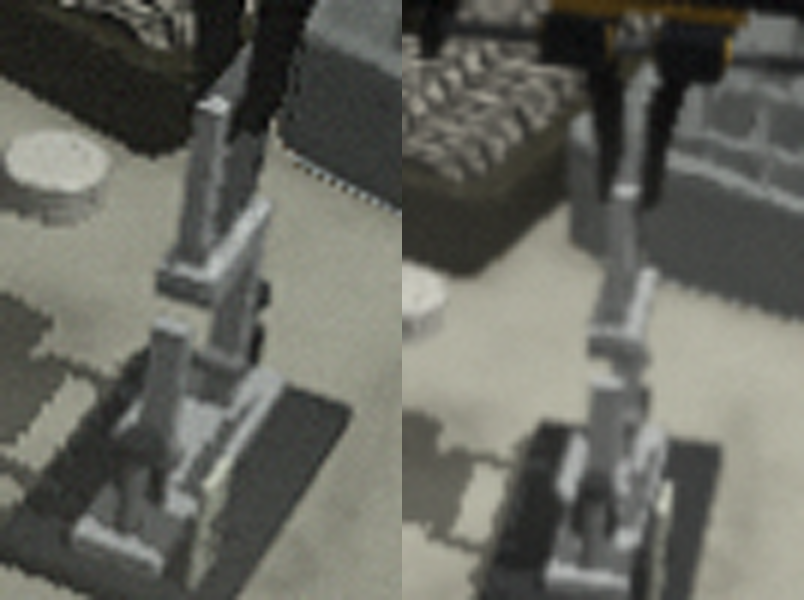

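Both views show the panel hanging just above the posts and in line with them: foot at (205,280) over the post at (172,327) in the scene view, and (620,340) over (607,383) in the side view. I'll descend, watching the forces.

```bash

python3 -m inch '{"translation":[[0.01,-0.006,0],[0.01,-0.006,-0.05],[0.01,-0.006,-0.1],[0.01,-0.006,-0.15],[0.01,-0.006,-0.2],[0.01,-0.006,-0.2]],"rot":[[0,0,0],[0,0,0],[0,0,0],[0,0,0],[0,0,0],[0,0,0]],"jaw":[5,5,5,5,5,5]}'
python3 -m inch '{"translation":[[0,0,-0.05],[0,0,-0.1],[0,0,-0.15],[0,0,-0.2],[0,0,-0.2]],"rot":[[0,0,0],[0,0,0],[0,0,0],[0,0,0],[0,0,0]],"jaw":[5,5,5,5,5]}'
```

```text
time: 16.0
ee_pos: [0.4702, -0.2223, 0.1428]
eef_rot: [0.595, 0.804, 0.0, 0.0]
ft_force: [0.6, 0.9, -1.2]
width: 0.0097
time: 16.5
ee_pos: [0.4697, -0.2221, 0.122]
eef_rot: [0.595, 0.804, 0.0, -0.0]
ft_force: [0.1, 0.0, -1.3]
width: 0.0095
```

```bash

python3 -m inch '{"translation":[[0,0,-0.06],[0,0,-0.12],[0,0,-0.18],[0,0,-0.2],[0,0,-0.2]],"rot":[[0,0,0],[0,0,0],[0,0,0],[0,0,0],[0,0,0]],"jaw":[5,5,5,5,5]}'
python3 -m inch '{"translation":[[0,0,-0.04],[0,0,-0.08],[0,0,-0.12],[0,0,-0.12]],"rot":[[0,0,0],[0,0,0],[0,0,0],[0,0,0]],"jaw":[5,5,5,5]}'
```

```text
time: 17.0
ee_pos: [0.4696, -0.222, 0.1016]
eef_rot: [0.595, 0.804, 0.0, -0.001]
ft_force: [0.2, 0.0, -1.3]
width: 0.0093
time: 17.4
ee_pos: [0.4699, -0.222, 0.0896]
eef_rot: [0.595, 0.804, 0.001, -0.0]
ft_force: [1.5, -0.3, 0.7]
width: 0.0098
```

```bash

python3 -m inch '{"translation":[[0,0,-0.02],[0,0,-0.04],[0,0,-0.06],[0,0,-0.06]],"rot":[[0,0,0],[0,0,0],[0,0,0],[0,0,0]],"jaw":[5,5,5,5]}'
python3 -m inch '{"translation":[[0,0,-0.02],[0,0,-0.04],[0,0,-0.06],[0,0,-0.06]],"rot":[[0,0,0],[0,0,0],[0,0,0],[0,0,0]],"jaw":[5,5,5,5]}'
```

```text
time: 17.8
ee_pos: [0.4698, -0.2218, 0.0832]
eef_rot: [0.595, 0.804, 0.001, -0.001]
ft_force: [1.1, 0.2, -1.3]
width: 0.0096
time: 18.2
ee_pos: [0.4692, -0.2218, 0.0763]
eef_rot: [0.595, 0.804, 0.0, -0.001]
ft_force: [1.9, -2.0, -6.0]
width: 0.0094
```

```bash

python3 -m inch '{"translation":[[0,0,0],[0,0,-0.01],[0,0,-0.01]],"rot":[[0,0,0],[0,0,0],[0,0,0]],"jaw":[5,5,5]}'
python3 -m inch '{"translation":[[0,0,-0.01],[0,0,-0.015],[0,0,-0.015]],"rot":[[0,0,0],[0,0,0],[0,0,0]],"jaw":[5,5,5]}'
```

```text
time: 18.5
ee_pos: [0.4691, -0.2218, 0.0752]
eef_rot: [0.595, 0.804, 0.0, -0.001]
ft_force: [-0.2, -0.7, -1.8]
width: 0.0094
time: 18.8
ee_pos: [0.4693, -0.2218, 0.0744]
eef_rot: [0.595, 0.804, 0.0, -0.001]
ft_force: [-2.3, -0.0, 5.5]
width: 0.0093
```

```bash

python3 -m inch '{"translation":[[0,0,-0.01],[0,0,-0.01],[0,0,-0.01]],"rot":[[0,0,0],[0,0,0],[0,0,0]],"jaw":[5,5,5]}'
python3 -m inch '{"translation":[[0,0,-0.01],[0,0,-0.01],[0,0,-0.01]],"rot":[[0,0,0],[0,0,0],[0,0,0]],"jaw":[5,5,5]}'
```

```text
time: 19.1
ee_pos: [0.4696, -0.2218, 0.0744]
eef_rot: [0.595, 0.804, 0.0, -0.001]
ft_force: [-4.0, 0.7, 9.5]
width: 0.0093
time: 19.4
ee_pos: [0.4697, -0.2218, 0.0744]
eef_rot: [0.595, 0.804, -0.0, -0.001]
ft_force: [-3.7, 1.5, 10.2]
width: 0.0093
```

It stops hard at exactly the home height (TCP 0.0744) with about 10 N of push. Now a gentle pull, to feel whether the catches hold.

```bash

python3 -m inch '{"translation":[[0,0,0.01],[0,0,0.02],[0,0,0.03],[0,0,0.03],[0,0,0.03]],"rot":[[0,0,0],[0,0,0],[0,0,0],[0,0,0],[0,0,0]],"jaw":[5,5,5,5,5]}'
python3 -m inch '{"translation":[[0,0,0.01],[0,0,0.02],[0,0,0.02],[0,0,0.02]],"rot":[[0,0,0],[0,0,0],[0,0,0],[0,0,0]],"jaw":[5,5,5,5]}'
```

```text
time: 19.9
ee_pos: [0.4695, -0.2217, 0.077]
eef_rot: [0.595, 0.804, 0.0, -0.001]
ft_force: [1.2, -0.8, -7.1]
width: 0.0096
time: 20.3
ee_pos: [0.4695, -0.2217, 0.079]
eef_rot: [0.595, 0.804, 0.0, -0.001]
ft_force: [1.9, -0.4, -8.8]
width: 0.0095
```

The catches hold: about 6 N where the lift starts and 7.5 N at roughly 3 mm. I'll pull on to about 12 mm lift, which is a TCP z of about 0.0880.

```bash

python3 -m inch '{"translation":[[0,0,0.02],[0,0,0.04],[0,0,0.06],[0,0,0.07],[0,0,0.07]],"rot":[[0,0,0],[0,0,0],[0,0,0],[0,0,0],[0,0,0]],"jaw":[5,5,5,5,5]}'
python3 - <<'E'
from h import *
print(r.read_state()['ft_force'])
f=[]
C=cam('side')
for i in range(2):
  for n in('scene','side'):
    st=snap(n,f'p5_{n}{i}.png'); f.append(st['ft_force'][2])
print(np.round(f,1),st['ee_pos'])
y=np.array([-.2937,.9559]);o=np.array([.470,-.2218])
for n,b in(('scene','s4'),('side','d4')):
  C=cam(n); p0,p1=proj(C,[[*(o+y*.038),.090],[*(o+y*.038),.102]]); print(n,p0,p1,'px for 12mm',p1-p0)
a=lambda im,x,y:cv2.resize(im[y:y+75,x:x+67],None,fx=6,fy=6,interpolation=cv2.INTER_CUBIC)
cv2.imwrite('pics/m5.png',np.hstack([a(cv2.imread('pics/p5_scene0.png'),330,155),a(cv2.imread('pics/p5_side0.png'),305,145)]))
E
```

```text
time: 20.8
ee_pos: [0.4694, -0.2217, 0.086]
eef_rot: [0.595, 0.804, -0.0, -0.001]
ft_force: [2.7, -1.3, -12.0]
width: 0.0097
[  2.72912998  -1.29351716 -11.97394002]
[-12.  -12.2 -12.  -11.2] [ 0.46934067 -0.22168189  0.0858127 ]
scene [357.40238653 185.56937195] [358.06745059 181.16020067] px for 12mm [ 0.66506406 -4.40917128]
side [338.10627962 178.71660382] [338.40236496 174.79146208] px for 12mm [ 0.29608534 -3.92514174]
```

View pics/m5.png

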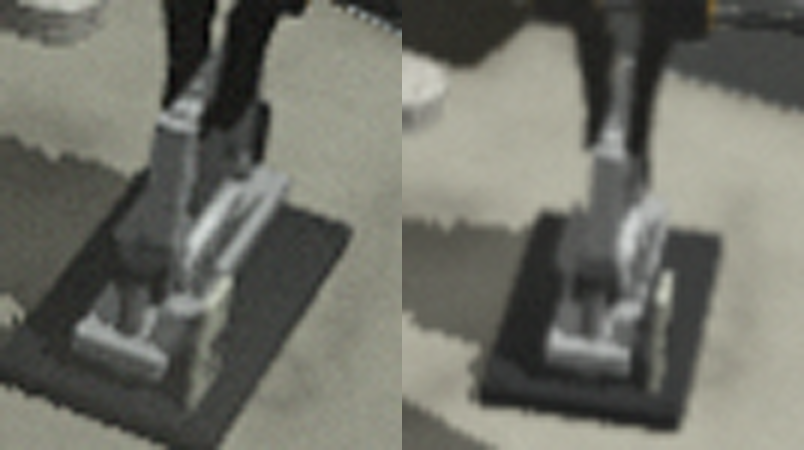

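The carriage has clearly lifted: post tops moved from row 179.5 to 175.3 in the scene view and from 173.8 to 170 in the side view. Force minus panel weight is about 10.7 N, so I need about 2 mm more. I'll raise and hold, measuring the shift by template matching.

```bash

python3 -m inch '{"translation":[[0,0,0.01],[0,0,0.018],[0,0,0.018]],"rot":[[0,0,0],[0,0,0],[0,0,0]],"jaw":[5,5,5]}'
cat > lift.py <<'E'
from h import *
import sys
from scipy.optimize import minimize
f=[];ims={'scene':[],'side':[]}
for i in range(3):
  for n in ims: f.append(r.read_state()['ft_force'][2]); ims[n].append(np.array(eyes.camera(n)).astype(float))
st=r.read_state(); print('F',np.round(f,1),st['ee_pos'],st['time'])
# post outer (+y) face patch: shift of image between carriage-down picture and now
for n,b,(x,y,w,h),k in(('scene','s4',(353,180,9,14),4.41),('side','d4',(335,174,9,11),3.93)):
  A=cv2.imread(f'pics/{b}.png').mean(2).astype(np.float32); B=np.mean(ims[n],0).mean(2).astype(np.float32)
  A0=A[y-3:y+h-6,x-1:x+w-1]; U=lambda M:cv2.resize(M,None,fx=8,fy=8,interpolation=cv2.INTER_CUBIC)
  S=U(B[y-14:y+h,x-6:x+w+6]); m=cv2.matchTemplate(S,U(A0),cv2.TM_CCOEFF_NORMED); _,v,_,l=cv2.minMaxLoc(m)
  dy=l[1]/8-11; dx=l[0]/8-5; print(n,'shift',dx,dy,'corr',round(v,2),'lift mm',-dy/k*12)
E
python3 lift.py
```

```text
time: 21.3
ee_pos: [0.4693, -0.2217, 0.0877]
eef_rot: [0.595, 0.804, -0.0, -0.001]
ft_force: [3.1, -1.8, -13.6]
width: 0.0094
F [-13.6 -13.  -13.1 -12.7 -12.8 -13.2] [ 0.4693373  -0.22165963  0.08759468] 21.6
scene shift 1.75 -3.875 corr 0.8 lift mm 10.544217687074829
side shift 1.25 -2.625 corr 0.77 lift mm 8.015267175572518
```

Net pull is about 13.1 − 1.1 ≈ 12 N, and the TCP lift of 13.2 mm less about 1.5 mm play also gives about 12 mm. The template match is poor because the panel changes the background, so I'm not using it. I'll hold a bit longer, then lower.

```bash

python3 -m inch '{"translation":[[0,0,0.002],[0,0,0.002],[0,0,0.002],[0,0,0.002],[0,0,0.002],[0,0,0.002]],"rot":[[0,0,0],[0,0,0],[0,0,0],[0,0,0],[0,0,0],[0,0,0]],"jaw":[5,5,5,5,5,5]}'
python3 - <<'E'
from h import *
for n in('scene','side','wrist'): snap(n,'hold_'+n+'.png')
E
python3 -m inch '{"translation":[[0,0,-0.02],[0,0,-0.04],[0,0,-0.06],[0,0,-0.08],[0,0,-0.1],[0,0,-0.12],[0,0,-0.13],[0,0,-0.133],[0,0,-0.133]],"rot":[[0,0,0],[0,0,0],[0,0,0],[0,0,0],[0,0,0],[0,0,0],[0,0,0],[0,0,0],[0,0,0]],"jaw":[5,5,5,5,5,5,5,5,5]}'
```

```text
time: 22.2
ee_pos: [0.4694, -0.2217, 0.0878]
eef_rot: [0.595, 0.804, -0.0, -0.001]
ft_force: [3.5, -2.1, -12.2]
width: 0.0094
time: 23.25
ee_pos: [0.4696, -0.2217, 0.075]
eef_rot: [0.595, 0.804, 0.0, -0.001]
ft_force: [-0.2, 0.2, -0.8]
width: 0.0095
```

```bash

python3 -m inch '{"translation":[[0,0,-0.003],[0,0,-0.003],[0,0,-0.003],[0,0,-0.003],[0,0,-0.003],[0,0,-0.003],[0,0,-0.003],[0,0,-0.003]],"rot":[[0,0,0],[0,0,0],[0,0,0],[0,0,0],[0,0,0],[0,0,0],[0,0,0],[0,0,0]],"jaw":[5,5,60,60,60,60,60,60]}'
python3 -m inch '{"translation":[[0,0,0],[0,0,0.1],[0,0,0.3],[0,0,0.6],[0,0,0.9],[0,0,0.9]],"rot":[[0,0,0],[0,0,0],[0,0,0],[0,0,0],[0,0,0],[0,0,0]],"jaw":[60,60,60,60,60,60]}'
python3 -m inch '{"translation":[[0,0,0.3],[0,0,0.6],[0,0,0.6],[0,0,0.6]],"rot":[[0,0,0],[0,0,0],[0,0,0],[0,0,0]],"jaw":[60,60,60,60]}'
python3 - <<'E'
from h import *
for n in('scene','side'): snap(n,'end_'+n+'.png')
a=lambda f,x,y:cv2.resize(cv2.imread(f'pics/{f}.png')[y:y+75,x:x+100],None,fx=4,fy=4,interpolation=cv2.INTER_CUBIC)
cv2.imwrite('pics/m6.png',np.vstack([np.hstack([a('hold_scene',315,150),a('end_scene',315,150)]),np.hstack([a('hold_side',290,140),a('end_side',290,140)])]))
E
```

```text
time: 24.05
ee_pos: [0.4697, -0.2217, 0.0747]
eef_rot: [0.595, 0.804, 0.0, -0.001]
ft_force: [0.1, -0.6, 0.1]
width: 0.0494
time: 24.65
ee_pos: [0.4719, -0.2224, 0.1695]
eef_rot: [0.595, 0.804, 0.0, 0.003]
ft_force: [0.6, 0.2, -0.4]
width: 0.0597
time: 25.05
ee_pos: [0.4721, -0.2224, 0.2298]
eef_rot: [0.595, 0.804, 0.0, 0.003]
ft_force: [0.3, -0.1, 0.3]
width: 0.06
```

View pics/m6.png

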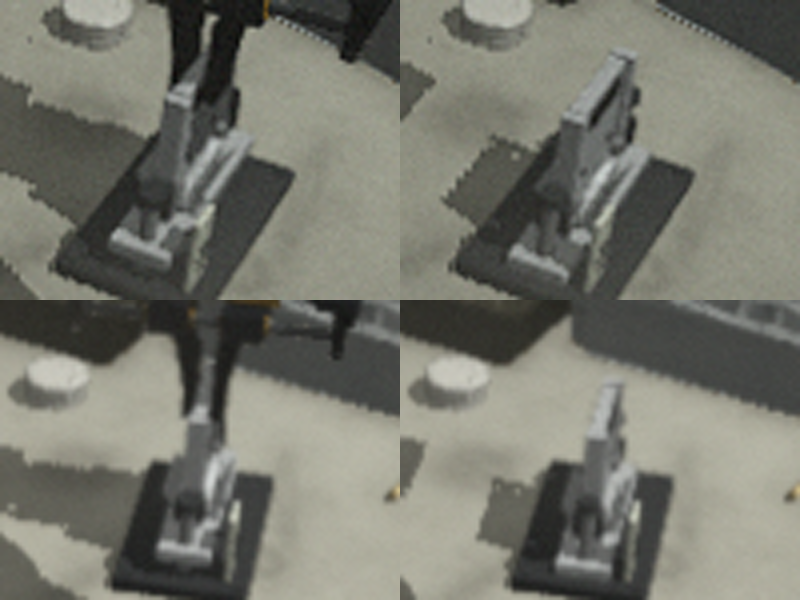

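Left column is the hold and right column is the end. The panel stands in the dock level with the post tops, the carriage is down, and the hand is clear. The hold and end pictures both have the panel clipped, so I can match them for a better lift estimate before handing in.

```bash
python3 - <<'E'
from h import *
U=lambda M:cv2.resize(M,None,fx=10,fy=10,interpolation=cv2.INTER_CUBIC)
for n,(x,y,w,h),k in(('scene',(352,179,10,20),4.41),('scene',(340,209,18,12),4.3),('side',(334,173,10,20),3.93),('side',(328,200,15,11),3.9)):
  A=cv2.imread(f'pics/end_{n}.png').mean(2).astype(np.float32);B=cv2.imread(f'pics/hold_{n}.png').mean(2).astype(np.float32)
  m=cv2.matchTemplate(U(B[y-9:y+h+3,x-3:x+w+4]),U(A[y:y+h,x:x+w]),cv2.TM_CCOEFF_NORMED);_,v,_,l=cv2.minMaxLoc(m)
  print(n,l[0]/10-3,l[1]/10-9,round(v,2),'lift',-(l[1]/10-9)/k*12)
E
```

```text
scene -0.10000000000000009 -0.1999999999999993 0.75 lift 0.544217687074828
scene 0.5 -4.1 0.9 lift 11.441860465116278
side 0.10000000000000009 -3.0999999999999996 0.88 lift 9.465648854961831
side 0.10000000000000009 -3.8 0.92 lift 11.692307692307692
```

The two well-correlated patches (0.90 and 0.92) give a lift of 11.4 and 11.7 mm, agreeing with the force. I'm handing in.

```bash
python3 -c "
from bench import r
print(r.close_job(), r.read_state()['time'])"
```

```text
the job is handed in; nothing more can be done
the job is handed in; nothing more can be done
```

The job is handed in, about 25 s into the 64 s allowed. I took the tall panel from the rack by its edges, stood it on the bench and regripped it by its faces. I then pushed it home in the dock, pulled it up, held it and lowered it, and let go with it clipped in.

**Seating:** The panel stopped hard at exactly the home height under about 10 N of push. The later pull did not draw it out, so the catches are holding. I never saw the catches themselves.

**Pull and hold:** The net pull was about 12 N, and the hand's height puts the lift at about 12 mm. It stayed there for about 1 s. Matching the hold picture against the end picture gave 11.4 and 11.7 mm on the two clearest patches. Two weaker patches disagreed (0.5 and 9.5 mm), as did an earlier match (8.0 and 10.5 mm), and I disregarded all of these. The pointer itself is too small to read in the pictures, so the lift rests on force, hand height and those matches.

**End state:** The last pictures show the panel in the dock, level with the post tops, with the carriage down and the hand clear. The two short panels were still in the rack when last seen, before I worked at the dock; I did not picture the rack again.

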